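# Close a module's cover and pass it under the height gauge

### The job

Gently press the module's proud black cover down until it is fully home. Then set the module into the lane of the height gauge and push it under the yellow bridge bar until its front end bears lightly but firmly against the end stop's brass anvil for a moment; let go and leave it lying in the lane under the bar with the cover still home. Never force anything: the cover, the gauge and the stop are delicate; leave the other things on the bench alone.

Things in the scene. Friction and masses are not known exactly. Their poses are not given: they have to be found in the camera images.
- module: Aluminium electronics module, a plain block 100 mm long (its x), 60 wide (its y), 36 tall, 0.2 to 0.37 kg, loose, cover up. Origin at the centre of its underside, z up. Symmetrical: either end may lead. With the cover home it is 42 mm tall in all. Its bare sides (0 to 36 mm height) may be gripped across the 60 mm width. Sliding it on the mat takes 1 to 4 N, more if one bears down on it.
- cover: Black plastic push-on cover on the module, a plate 74 (module x) x 52 x 6 mm, centred. Origin at the middle of its underside: 36 mm above the module's origin when home; it starts 4 to 6.5 mm higher (orange skirt shows). Moves only straight up and down, stays where left, needs about 9 N down to move, then stops hard on the housing. Home means within 1 mm. Cracks if it takes more than 30 N.
- gauge: Fixed height gauge. Origin on the bench on the lane's centre line; x along the lane, the way the module is pushed; z up. Two aluminium rails, 12 mm high and wide, x = -60 to 185 mm, inner faces at y = -33 and 33 mm. The lane's floor is the bench mat. Bridge bar at x = 69 to 81 mm. A proud cover cannot pass the bar. More than 20 N between module or robot and gauge damages it.
- bar (a point): Middle of the yellow bridge bar's underside, over the lane's centre line, 44 mm above the bench (bar top 58 mm) and 75 mm along the gauge's x from its origin. The bar is 12 mm thick along the lane. Its posts stand at 60 to 76 mm either side of the centre line, on 8 mm high feet (53 to 83 mm either side, 50 mm long).
- mouth (a point): Start of the lane: on the bench, on the centre line, 60 mm back (-x) from the gauge's origin, where the straight rails begin. Behind it two 12 mm high pieces flare outward to 96 mm back from the gauge's origin, where they are about 100 mm apart.
- stop: Rigid end stop beyond the bar: red block 50 mm wide, 18 long, 30 tall, with a brass screw anvil (24 mm disc, centre 16 mm up) facing the bar. Origin on the bench under the block's front face; x as the gauge's. The anvil's contact face stands 5 to 47 mm in front of it (-x), set differently each time, not measured. The module must press it with over 3 N for 0.3 s, never over 13 N.
- spool: Bystander: blue spool of solder, 60 mm diameter, 24 mm tall, standing flat; origin at the centre of its underside. Not to be moved.
- cutters: Bystander: small side cutters with red handles, about 105 mm long, 12 mm high, lying flat; origin at the pivot's underside, jaws to its +x. Not to be moved.
- tray: Bystander: open grey parts tray 80 x 60 x 22 mm; origin at the centre of its underside. Not to be moved.
Things that resemble listed ones, but are neither listed nor needed, are in the scene too. Leave any green, purple or white look-alike of the module alone.

How it is judged:
By the outcome, as a careful person would: the job done as asked, in the order asked, and still so for the second after the job is handed in, with the robot touching nothing.
It also fails if it takes over 72 s, if anything falls off the work surface, if the arm or the gripper's body presses on something with over 40 N, if the wrist force passes 120 N, or if a joint passes its speed limit or range.

### The arm

A 6-joint arm with a two-finger parallel gripper is mounted at the origin on the work surface. World frame = base frame: x ahead of the robot, y to its left, z up, the work surface at z = 0. Lengths are in m, angles in rad, forces in N, time in s.
With the tool pointing down it reaches from about 0.35 to 0.975 m from the base axis. Payload 4.9 kg.
Tool frame: the origin (TCP) lies at the very end of the fingers, on their centre line; the grasp point (between the pads) lies arm.pinch_z behind it (arm.pinch_z is the distance from the TCP to the grasp point, in m); z points along the fingers, y is the direction in which the jaws open and shut (so a half turn about z gives the same grasp; the last joint's range is limited). The gripper opens to 85 mm and grips with 20 to 120 N. Pads are 22 mm wide; open, the fingers measure 114 mm over their backs; the gripper's body (76 mm by 85 mm) begins 54 mm behind the grasp point. The pads swing forward as they close: fully open they stand 13 mm farther back than shut.
Start: joints at [-1.376, 0.053, 1.613, -0, 1.476, -0.119], TCP at [0.193, -0.594, 0.201] pointing down, gripper open.
Joint ranges: [-3.01, 3.01], [-1.01, 2.22], [0.06, 2.58], [-1.02, 4.17], [0.09, 2.62], [-3.14, 3.14]. Speed limits (rad/s): [2.57, 2.57, 3.14, 3.14, 3.14, 3.14].

### API

Orientations are given as a unit quaternion [w, x, y, z].
In Python, from rig import arm gives the robot as it stands.
- The arm moves only by the shell command python3 -m crank 'ROWS'. ROWS is text: rows parted by semicolons, each of 7 numbers parted by spaces: the shift along the world's x, y, z in cm, then the turn, a rotation vector about the world's x, y, z in rad, then the opening, from 0 (shut) to 1 (fully open). In form: tx ty tz ax ay az fingers; .... A call has 1 to 5 rows; each row is the pose to reach, as a shift and turn from the pose commanded when the call began; what a row does not reach only later rows make up. A row lasts 1/12 s, in which the tool goes at most 41.7 mm and 7.16 degrees, less where a joint would pass 70% of its speed; a pose out of reach is approached as far as the arm can. A call with a gripper value outside its range is refused whole. The fingers move at their own pace and stop on an object; the grip force is fixed at half the most. Time passes only in rows, so rows that repeat a pose let the fingers close. It gives the time, the measured TCP pose, the force and the opening at its end, in the units of the state.
- arm.sense(): the state, without advancing time (a new reading comes with each control period).
- arm.read_camera(name): name is "side" or "top"; returns (picture, depth): 480x640x3 uint8, blue, green, red; 480x640 float32, m along the optical axis (not along the pixel's ray), 0 where there is no reading.
- arm.camera_params(name): a dict with "fx", "fy", "cx", "cy" (pixels), "k1" (the pictures are not rectified: a ray, as slopes to the right and down, at radius r is drawn at 1 + k1 r^2 times it, then the intrinsics apply), "extrinsics" (4x4, takes a point from world to camera coordinates). Camera axes: x right, y down, z forward; pixel columns grow to the right and rows downward; lengths in m; the calibration is good to about 2 mm. A picture is of the moment at which its call begins. camera_params takes no time and is no camera call.
- arm.finish_job(): hands the job in, once; it reports no verdict.
The state is a dict: "time": time; "qpos": joint angles; "joint_velocities": joint speeds; "joint_torque": joint torques, N m; "ee_pos": TCP position; "eef_rot": TCP orientation; "ft_force": force on the tool from outside, world axes, zero at the start; "torque": the same for the moment, N m; "finger_gap": finger opening in m.
Only numpy, scipy, OpenCV 4.12 (cv2) and the standard library are available. Lean on these libraries where they do the work, as an engineer would, in place of code of your own. Each camera call takes 0.05 s, during which the arm holds its last target. There are 200 camera calls.

## Working session

There is one attempt and no reset: what is moved stays moved. The work goes in short steps, Python scripts to look and compute and a shell command to move; the robot and the scene stay as the last step left them, time stands still between calls to the robot, and variables do not carry over. Pictures are saved under pics/ and viewed, about 8 in all and at most 12, crops included, and the job is handed in when it is done.

```bash
ls; mkdir -p pics
cat > h.py <<'E'
import numpy as np, cv2
from rig import arm
def grab(n):
    p,d=arm.read_camera(n); np.savez(f'/tmp/{n}.npz',p=p,d=d); return p,d
def load(n):
    z=np.load(f'/tmp/{n}.npz'); return z['p'],z['d']
def ray(n,uv):
    c=arm.camera_params(n); uv=np.atleast_2d(np.asarray(uv,float))
    x=(uv-[c['cx'],c['cy']])/[c['fx'],c['fy']]; s=x.copy()
    for _ in range(20): s=x/(1+c['k1']*(s**2).sum(1,keepdims=True))
    E=np.array(c['extrinsics']); R,t=E[:3,:3],E[:3,3]
    return -R.T@t, np.c_[s,np.ones(len(s))]@R
def onz(n,uv,z):
    o,d=ray(n,uv); return o+d*((z-o[2])/d[:,2])[:,None]
def cloud(n,dep,uv):
    o,d=ray(n,uv); uv=np.atleast_2d(uv).astype(int); return o+d*dep[uv[:,1],uv[:,0]][:,None]
def proj(n,P):
    c=arm.camera_params(n); E=np.array(c['extrinsics']); q=np.atleast_2d(P)@E[:3,:3].T+E[:3,3]
    s=q[:,:2]/q[:,2:]; s=s*(1+c['k1']*(s**2).sum(1,keepdims=True)); return s*[c['fx'],c['fy']]+[c['cx'],c['cy']]
E
python3 - <<'E'
from h import *
for n in('top','side'):
    p,d=grab(n); cv2.imwrite(f'pics/{n}0.png',p); o,_=ray(n,[[320,240]]); print(n,o,onz(n,[[320,240]],0),arm.camera_params(n)['fx'])
s=arm.sense();print(s['time'],s['ee_pos'],s['eef_rot'],s['ft_force'],s['finger_gap'],arm.pinch_z)
E
```

```text
pics
top [0.52741166 0.05003227 1.15694006] [[0.58937001 0.04379481 0.        ]] 570.5759748845528
side [ 0.41795226 -0.62763419  0.63506738] [[0.60125601 0.10753538 0.        ]] 434.3815618136498
0.1 [ 0.19278673 -0.59385738  0.19937135] [-9.38122331e-04  9.87717616e-01  1.56246689e-01 -5.43269730e-05] [-0.48334651  0.09375595  0.28217115] 0.08537817121844715 0.0187
```

View pics/top0.png

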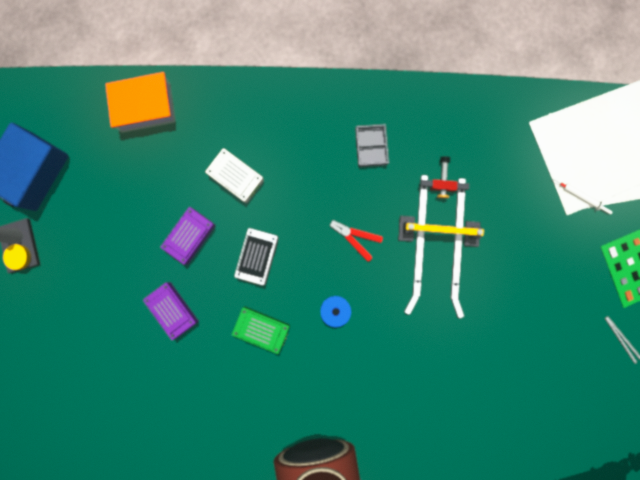

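View pics/side0.png

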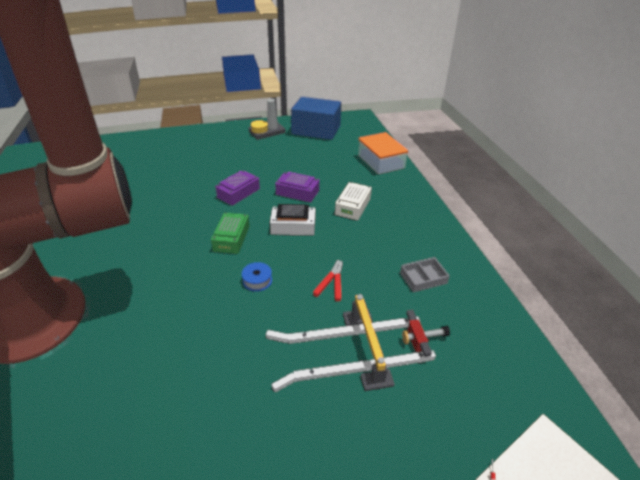

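The module is the aluminium block with the black cover at top (257,257), side (293,217). Look-alikes in the top view: white (234,175), purple (187,236) and (170,311), green (260,330). The lane runs roughly up the image: bar at (443,230), stop at (445,186), mouth near (437,298).

Run:
```python
from h import *
p,d=load('top'); hsv=cv2.cvtColor(p,cv2.COLOR_BGR2HSV)
ps,ds=load('side')
def comp(m,seed):
    n,l,st,c=cv2.connectedComponentsWithStats(m.astype(np.uint8))
    return l==l[seed[1],seed[0]] if l[seed[1],seed[0]] else None
H,S,V=[hsv[...,i].astype(int) for i in range(3)]
notmat=~((H>65)&(H<95)&(S>120))
box=np.zeros_like(notmat); box[222:292,228:284]=1
m=notmat&box
uv=np.argwhere(m)[:,::-1]
P=cloud('top',d,uv); print('heights',np.percentile(P[:,2],[5,25,50,75,95]).round(4))
def rect(uv,z,name='top'):
    Q=onz(name,uv,z)[:,:2]; r=cv2.minAreaRect((Q*1000).astype(np.float32)); print(name,z,np.round(r[0],1),np.round(r[1],1),round(r[2],1),len(uv)); return r
r=rect(uv,.036)
dark=m&(V<90); 
k=cv2.morphologyEx(dark.astype(np.uint8),cv2.MORPH_OPEN,np.ones((3,3)))
uvd=np.argwhere(k>0)[:,::-1]; rect(uvd,.047)
Pd=cloud('top',d,uvd); print('cover h',np.percentile(Pd[:,2],[5,25,50,75,95]).round(4))
# gauge
white=(S<70)&(V>150); g=np.zeros_like(white); g[170:325,395:480]=1
n,l,st,c=cv2.connectedComponentsWithStats((white&g).astype(np.uint8))
for i in range(1,n):
    if st[i,4]>60:
        q=np.argwhere(l==i)[:,::-1]; W=onz('top',q,.012); 
        print('white',st[i],W.min(0).round(3),W.max(0).round(3))
        for u in range(178,318,12):
            c_=q[q[:,1]==u]
            if len(c_): a=onz('top',[[c_[:,0].min()-.5,u],[c_[:,0].max()+.5,u]],.012)[:,:2]; print(a.round(4).tolist())
for nm,mm,z in(('yellow',(H>20)&(H<35)&(S>150)&(V>130)&g.astype(bool),.058),('red',((H<8)|(H>172))&(S>150)&(V>90)&g.astype(bool)&(np.arange(480)[:,None]<200),.030)):
    q=np.argwhere(mm)[:,::-1]; print(nm); rect(q,z); print(np.percentile(cloud('top',d,q)[:,2],[10,50,90]).round(4))
a=cv2.resize(p[210:300,215:300],None,fx=5,fy=5,interpolation=2); b=cv2.resize(p[150:330,385:495],(275*1,450),interpolation=2)
s=cv2.resize(ps[190:250,255:335],(600*400//450,300)); 
im=np.zeros((450,425+275,3),np.uint8); im[:450,:425]=a; im[:,425:]=b
cv2.imwrite('pics/crop1.png',im)
im=np.hstack([cv2.resize(ps[195:245,258:328],None,fx=5,fy=5,interpolation=2),cv2.resize(ps[290:390,260:460],(500,250),interpolation=2)][:1]); 
cv2.imwrite('pics/crop2.png',np.vstack([cv2.resize(ps[195:245,258:328],(560,250)),cv2.resize(ps[290:390,260:460],(560,280))]))
```

```text
heights [-0.0008  0.0341  0.0446  0.0473  0.0497]
top 0.036 [551.5 169.2] [ 65.7 105.3] 75.9 1767
top 0.047 [551.2 169.3] [47.1 68.8] 76.0 297
cover h [0.0435 0.0456 0.047  0.0482 0.0503]
white [418 189  10  36 280] [ 0.627 -0.171  0.012] [ 0.699 -0.153  0.012]
[[0.6962, -0.1552], [0.6967, -0.1696]]
[[0.6716, -0.1536], [0.6721, -0.1699]]
[[0.6471, -0.1519], [0.6476, -0.1683]]
white [456 192   9  36 272] [ 0.623 -0.247  0.012] [ 0.695 -0.231  0.012]
[[0.6742, -0.2317], [0.6747, -0.2483]]
[[0.6496, -0.232], [0.6501, -0.2465]]
[[0.6251, -0.2302], [0.6256, -0.2468]]
white [405 232  20  83 628] [ 0.445 -0.166  0.012] [ 0.611 -0.131  0.012]
[[0.5984, -0.1507], [0.5988, -0.165]]
[[0.5741, -0.1492], [0.5746, -0.1655]]
[[0.5499, -0.1477], [0.5503, -0.1639]]
[[0.5257, -0.1462], [0.5261, -0.1624]]
[[0.5016, -0.1447], [0.502, -0.1609]]
[[0.4774, -0.1412], [0.4778, -0.1574]]
[[0.453, -0.1297], [0.4534, -0.1439]]
white [451 235  13  83 591] [ 0.441 -0.249  0.012] [ 0.607 -0.223  0.012]
[[0.6007, -0.2306], [0.601, -0.2409]]
[[0.5763, -0.2269], [0.5767, -0.2433]]
[[0.552, -0.2273], [0.5524, -0.2417]]
[[0.5277, -0.2257], [0.5281, -0.2401]]
[[0.5035, -0.2242], [0.5038, -0.2385]]
[[0.4793, -0.2227], [0.4796, -0.2391]]
[[0.4553, -0.2335], [0.4556, -0.2479]]
yellow
top 0.058 [ 644.7 -193.6] [140.9  73.9] 86.7 463
[0.002  0.0558 0.059 ]
red
top 0.03 [ 705.4 -201.8] [49.  19.1] 87.7 227
[0.0255 0.0286 0.0313]
```

View pics/crop1.png

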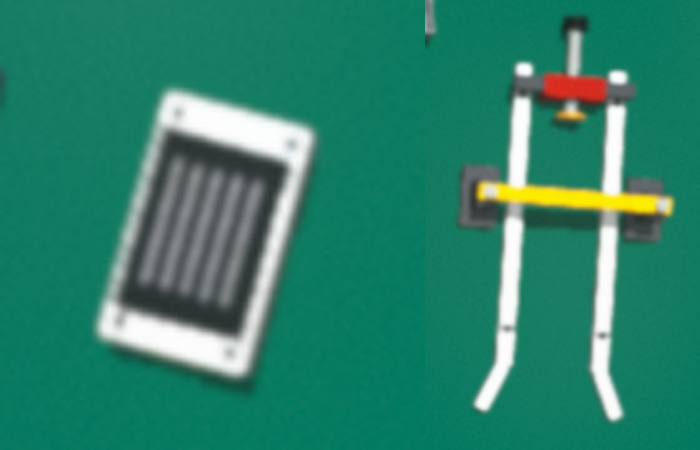

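The crop confirms the choice: silver block with a black ribbed cover, centre about (0.5515, 0.169), yaw −14.1°, cover top about 47 mm (so proud). Lane yaw is about −2.85°, and its centre line passes (0.5, −0.192). Moving over the cover with the fingers shut.

```bash
for i in 1 2 3 4 5; do python3 -m crank '7.17 15.27 0 0 0 -0.112 0; 7.17 15.27 0 0 0 -0.112 0; 7.17 15.27 0 0 0 -0.112 0; 7.17 15.27 0 0 0 -0.112 0; 7.17 15.27 0 0 0 -0.112 0'; done
python3 - <<'E'
from h import *
p,d=load('top'); hsv=cv2.cvtColor(p,cv2.COLOR_BGR2HSV); H,S,V=[hsv[...,i].astype(int) for i in range(3)]
y=(H>20)&(H<35)&(S>150)&(V>130); y[:,:400]=0;y[:,490:]=0;
for a,b,z in((215,245,.058),(188,205,.02)):
    q=np.argwhere(y)[:,::-1]; q=q[(q[:,1]>=a)&(q[:,1]<b)]; W=onz('top',q,z); r=cv2.minAreaRect((W[:,:2]*1000).astype(np.float32)); print(r,W.min(0),W.max(0),q.min(0),q.max(0))
br=(H>8)&(H<30)&(S>120)&(V>100); br[:190]=0; br[206:]=0; br[:,:435]=0; br[:,456:]=0
q=np.argwhere(br)[:,::-1]; W=onz('top',q,.022); print('brass',W.min(0),W.max(0),len(q))
s=arm.sense(); print(s['time'],s['ee_pos'],s['eef_rot'],s['ft_force'],s['finger_gap'],s['qpos'])
E
```

```text
time: 0.52
ee_pos: [0.2666, -0.4364, 0.1993]
eef_rot: [-0.002, 0.995, 0.103, 0.001]
ft_force: [-0.2, -0.3, -0.5]
finger_gap: 0.0256
time: 0.93
ee_pos: [0.3382, -0.2841, 0.2]
eef_rot: [-0.001, 0.999, 0.048, 0.001]
ft_force: [0.0, 0.1, 1.0]
finger_gap: -0.0
time: 1.35
ee_pos: [0.4095, -0.1317, 0.2003]
eef_rot: [-0.001, 1.0, -0.008, 0.0]
ft_force: [-0.1, -0.3, -0.1]
finger_gap: -0.0001
time: 1.77
ee_pos: [0.481, 0.0203, 0.2002]
eef_rot: [-0.001, 0.998, -0.065, -0.0]
ft_force: [-0.1, -1.0, 1.3]
finger_gap: 0.0003
time: 2.18
ee_pos: [0.553, 0.1728, 0.1995]
eef_rot: [-0.001, 0.993, -0.121, -0.0]
ft_force: [-1.1, -0.2, -0.2]
finger_gap: -0.0002
((614.9354248046875, -196.81460571289062), (150.88833618164062, 14.892741203308105), 86.65418243408203) [ 0.60448364 -0.27193233  0.058     ] [ 0.6246139 -0.1216626  0.058    ] [406 223] [482 235]
((683.526123046875, -201.02993774414062), (4.027586936950684, 18.294734954833984), 8.995177268981934) [ 0.68225772 -0.21010427  0.02      ] [ 0.68667327 -0.19168025  0.02      ] [438 195] [447 197]
brass [ 0.68184827 -0.21169376  0.022     ] [ 0.68793917 -0.19123007  0.022     ] 31
2.1833 [0.5529606  0.17282725 0.19946697] [-7.26111832e-04  9.92675346e-01 -1.20809610e-01 -4.10210173e-04] [-1.07962212 -0.23853703 -0.21877781] -0.00017126194957474162 [ 1.73620658e-01 -5.45079689e-02  1.72177314e+00  1.63546735e-03
  1.47469082e+00  1.98647069e+00]
```

```bash
python3 -m crank '-0.15 -0.35 -4 0 0 0 0; -0.15 -0.35 -8 0 0 0 0; -0.15 -0.35 -12 0 0 0 0; -0.15 -0.35 -14 0 0 0 0; -0.15 -0.35 -14 0 0 0 0'
python3 -m crank '0 0 0 0 0 0 0; 0 0 -0.2 0 0 0 0; 0 0 -0.4 0 0 0 0; 0 0 -0.4 0 0 0 0; 0 0 -0.4 0 0 0 0'
python3 - <<'E'
from h import *
n=0
p,d=grab('side'); c=proj('side',[[.5515,.1695,.047]])[0].astype(int); print(c)
cv2.imwrite('pics/s1.png',cv2.resize(p[c[1]-50:c[1]+40,c[0]-60:c[0]+60],None,fx=5,fy=5,interpolation=2))
print(arm.sense()['ee_pos'],arm.sense()['ft_force'])
E
```

```text
time: 2.6
ee_pos: [0.5449, 0.1633, 0.0533]
eef_rot: [0.002, 0.992, -0.123, -0.006]
ft_force: [-0.7, -0.5, -0.3]
finger_gap: 0.0001
time: 3.02
ee_pos: [0.5511, 0.1656, 0.0583]
eef_rot: [-0.0, 0.992, -0.123, 0.001]
ft_force: [0.4, 0.7, 0.0]
finger_gap: 0.0001
[293 210]
[0.55085535 0.16564669 0.05795885] [ 0.11946573 -1.52331558  0.29843818]
```

View pics/s1.png

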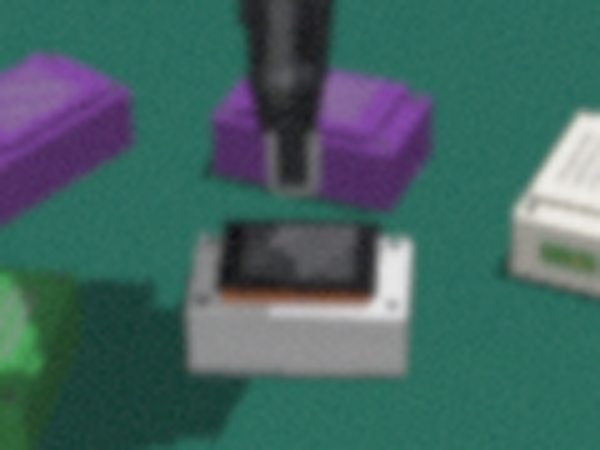

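The tip is poised above the cover and the orange skirt shows. Centring, then descending in small steps.

```bash
python3 -m crank '0.05 0.3 0 0 0 0 0; 0.05 0.3 -0.2 0 0 0 0; 0.05 0.3 -0.4 0 0 0 0; 0.05 0.3 -0.6 0 0 0 0; 0.05 0.3 -0.7 0 0 0 0'
python3 -m crank '0 0 0 0 0 0 0; 0 0 -0.05 0 0 0 0; 0 0 -0.1 0 0 0 0; 0 0 -0.15 0 0 0 0; 0 0 -0.15 0 0 0 0'
python3 -m crank '0 0 -0.03 0 0 0 0; 0 0 -0.06 0 0 0 0; 0 0 -0.09 0 0 0 0; 0 0 -0.12 0 0 0 0; 0 0 -0.12 0 0 0 0'
```

```text
time: 3.48
ee_pos: [0.55, 0.1685, 0.0489]
eef_rot: [0.0, 0.992, -0.123, -0.0]
ft_force: [-0.2, -0.1, 0.2]
finger_gap: 0.0005
time: 3.9
ee_pos: [0.5504, 0.1685, 0.0479]
eef_rot: [0.0, 0.992, -0.123, -0.0]
ft_force: [0.3, -0.4, 0.3]
finger_gap: -0.0003
time: 4.32
ee_pos: [0.5504, 0.1685, 0.0467]
eef_rot: [0.0, 0.992, -0.123, -0.0]
ft_force: [-0.8, -0.9, -0.8]
finger_gap: -0.0003
```

```bash
for i in 1 2 3; do python3 -m crank '0 0 -0.03 0 0 0 0; 0 0 -0.06 0 0 0 0; 0 0 -0.09 0 0 0 0; 0 0 -0.09 0 0 0 0; 0 0 -0.09 0 0 0 0' | egrep 'ee_pos|force'; done
```

```text
ee_pos: [0.5504, 0.1685, 0.0459]
ft_force: [-0.1, 0.2, 0.3]
ee_pos: [0.5504, 0.1686, 0.045]
ft_force: [1.2, 0.6, 0.0]
ee_pos: [0.5504, 0.1685, 0.0441]
ft_force: [-0.0, -0.4, 0.7]
```

```bash
for i in 1 2; do python3 -m crank '0 0 -0.03 0 0 0 0; 0 0 -0.06 0 0 0 0; 0 0 -0.06 0 0 0 0' | egrep 'ee_pos|force'; done
python3 - <<'E'
from h import *
p,d=grab('side'); c=[293,210]
cv2.imwrite('pics/s2.png',cv2.resize(p[c[1]-50:c[1]+40,c[0]-60:c[0]+60],None,fx=5,fy=5,interpolation=2))
E
```

```text
ee_pos: [0.5504, 0.1685, 0.0434]
ft_force: [-0.1, -0.3, 0.0]
ee_pos: [0.5504, 0.1685, 0.0428]
ft_force: [0.1, -0.2, -0.2]
```

View pics/s2.png

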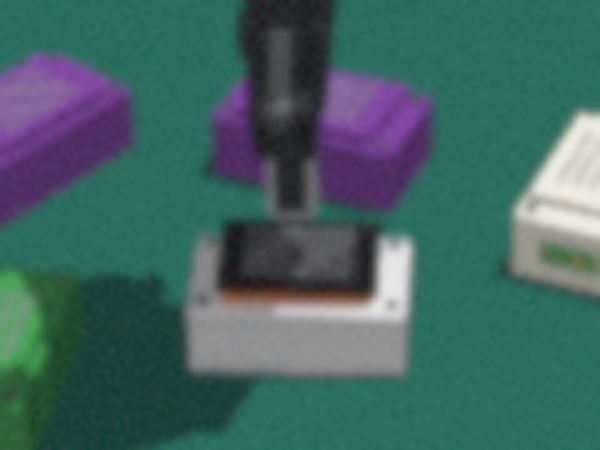

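The tip looks short of the cover in this view (tip about row 204, cover's rear edge about row 205). Comparing with the projection.

Run:
```python
from h import *
print(proj('side',[[.5504,.1685,.0428],[.5504,.1685,.06],[.5515,.1695,.047],[.5515,.1695,.042]]))
p,d=load('side')
for r in range(185,212,2): print(r,[cloud('side',d,[[c,r]])[0].round(3).tolist() for c in (287,291,295)])
pt,dt=grab('top'); print(proj('top',[[.5504,.1685,.0428]]))
cv2.imwrite('pics/t2.png',cv2.resize(pt[200:310,200:320],None,fx=5,fy=5,interpolation=2))
```

```text
[[292.70341268 212.00689406]
 [292.52790495 205.89455487]
 [293.05410681 210.21594923]
 [293.10346379 211.97656258]]
185 [[0.531, 0.111, 0.155], [0.539, 0.11, 0.155], [0.551, 0.133, 0.138]]
187 [[0.532, 0.121, 0.143], [0.54, 0.115, 0.146], [0.551, 0.131, 0.135]]
189 [[0.535, 0.139, 0.127], [0.543, 0.138, 0.126], [0.55, 0.129, 0.131]]
191 [[0.534, 0.137, 0.123], [0.542, 0.135, 0.123], [0.55, 0.13, 0.125]]
193 [[0.538, 0.162, 0.101], [0.546, 0.157, 0.103], [0.555, 0.16, 0.1]]
195 [[0.538, 0.165, 0.094], [0.546, 0.156, 0.099], [0.555, 0.157, 0.097]]
197 [[0.538, 0.164, 0.089], [0.545, 0.155, 0.094], [0.555, 0.157, 0.091]]
199 [[0.537, 0.161, 0.086], [0.546, 0.161, 0.084], [0.555, 0.162, 0.083]]
201 [[0.537, 0.164, 0.079], [0.545, 0.156, 0.083], [0.555, 0.159, 0.079]]
203 [[0.537, 0.163, 0.074], [0.546, 0.16, 0.075], [0.554, 0.157, 0.075]]
205 [[0.541, 0.189, 0.049], [0.551, 0.19, 0.047], [0.56, 0.19, 0.046]]
207 [[0.54, 0.183, 0.048], [0.549, 0.184, 0.046], [0.558, 0.182, 0.047]]
209 [[0.539, 0.176, 0.048], [0.548, 0.176, 0.046], [0.557, 0.174, 0.047]]
211 [[0.537, 0.167, 0.049], [0.547, 0.168, 0.046], [0.555, 0.166, 0.047]]
[[255.84175067 256.87178476]]
```

View pics/t2.png

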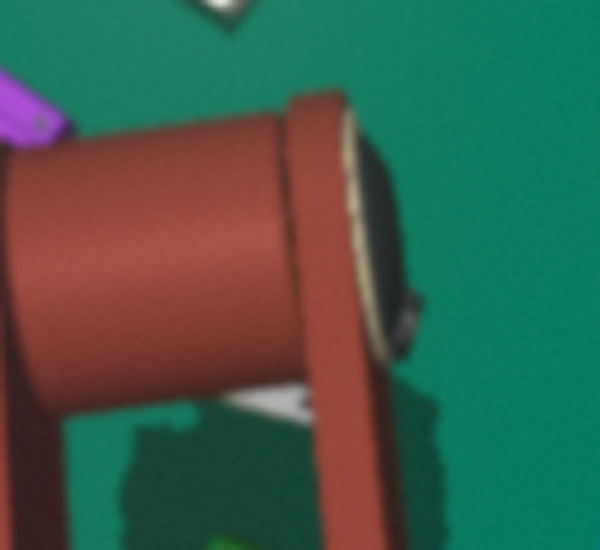

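Both depth and pixels put the real fingertips about 28 mm above the reported TCP, so the TCP offset can't be trusted for z. I'll continue by touch; contact should come at a reported z of about 0.019.

```bash
for i in 1 2 3; do python3 -m crank '0 0 -0.1 0 0 0 0; 0 0 -0.2 0 0 0 0; 0 0 -0.3 0 0 0 0; 0 0 -0.4 0 0 0 0; 0 0 -0.5 0 0 0 0' | egrep 'ee_pos|force'; done
python3 -m crank '0 0 -0.05 0 0 0 0; 0 0 -0.1 0 0 0 0; 0 0 -0.15 0 0 0 0; 0 0 -0.2 0 0 0 0; 0 0 -0.2 0 0 0 0' | egrep 'ee_pos|force'
python3 - <<'E'
from h import *
p,d=grab('side')
for r in range(199,214): print(r,[cloud('side',d,[[c,r]])[0].round(3).tolist() for c in (287,291,295)])
E
```

```text
ee_pos: [0.5504, 0.1685, 0.0377]
ft_force: [0.1, 0.0, -0.7]
ee_pos: [0.5504, 0.1685, 0.0328]
ft_force: [-0.1, 0.8, -0.8]
ee_pos: [0.5504, 0.1685, 0.0278]
ft_force: [-0.4, -0.4, 0.1]
ee_pos: [0.5503, 0.1685, 0.0258]
ft_force: [0.5, -0.5, 0.2]
199 [[0.537, 0.162, 0.085], [0.546, 0.16, 0.085], [0.555, 0.159, 0.085]]
200 [[0.537, 0.163, 0.082], [0.545, 0.153, 0.087], [0.555, 0.161, 0.08]]
201 [[0.538, 0.164, 0.078], [0.545, 0.155, 0.083], [0.554, 0.155, 0.082]]
202 [[0.537, 0.162, 0.077], [0.545, 0.155, 0.081], [0.554, 0.157, 0.078]]
203 [[0.537, 0.162, 0.074], [0.546, 0.159, 0.075], [0.555, 0.16, 0.073]]
204 [[0.537, 0.164, 0.07], [0.545, 0.155, 0.075], [0.555, 0.16, 0.071]]
205 [[0.537, 0.165, 0.067], [0.546, 0.161, 0.068], [0.555, 0.16, 0.068]]
206 [[0.537, 0.162, 0.066], [0.545, 0.156, 0.069], [0.554, 0.158, 0.066]]
207 [[0.537, 0.164, 0.062], [0.545, 0.157, 0.066], [0.555, 0.16, 0.062]]
208 [[0.537, 0.162, 0.061], [0.544, 0.153, 0.066], [0.554, 0.159, 0.06]]
209 [[0.537, 0.164, 0.056], [0.545, 0.159, 0.059], [0.554, 0.16, 0.057]]
210 [[0.538, 0.171, 0.049], [0.547, 0.172, 0.046], [0.556, 0.169, 0.047]]
211 [[0.537, 0.168, 0.048], [0.546, 0.165, 0.049], [0.555, 0.165, 0.048]]
212 [[0.537, 0.165, 0.047], [0.546, 0.164, 0.047], [0.555, 0.162, 0.047]]
213 [[0.536, 0.161, 0.047], [0.545, 0.157, 0.049], [0.554, 0.157, 0.048]]
```

```bash
python3 -m crank '0 0 -0.1 0 0 0 0; 0 0 -0.2 0 0 0 0; 0 0 -0.3 0 0 0 0; 0 0 -0.4 0 0 0 0; 0 0 -0.4 0 0 0 0' | egrep 'ee_pos|force'
for i in 1 2 3; do python3 -m crank '0 0 -0.03 0 0 0 0; 0 0 -0.06 0 0 0 0; 0 0 -0.09 0 0 0 0; 0 0 -0.09 0 0 0 0' | egrep 'ee_pos|force'; done
```

```text
ee_pos: [0.5502, 0.1685, 0.0216]
ft_force: [-0.8, 0.0, 0.4]
ee_pos: [0.5504, 0.1685, 0.021]
ft_force: [-0.1, 0.3, -0.7]
ee_pos: [0.5504, 0.1685, 0.02]
ft_force: [0.2, 1.1, 0.1]
ee_pos: [0.5503, 0.1685, 0.0191]
ft_force: [-1.0, 0.8, 0.8]
```

```bash
for i in 1 2 3; do python3 -m crank '0 0 -0.03 0 0 0 0; 0 0 -0.06 0 0 0 0; 0 0 -0.09 0 0 0 0; 0 0 -0.09 0 0 0 0' | egrep 'ee_pos|force'; done
```

```text
ee_pos: [0.5503, 0.1685, 0.0182]
ft_force: [0.2, -1.0, -0.0]
ee_pos: [0.5505, 0.1685, 0.0176]
ft_force: [0.3, 0.6, 1.2]
ee_pos: [0.5505, 0.1686, 0.0175]
ft_force: [-3.7, -0.3, 6.7]
```

Contact at about 0.0177 with soft compliance (roughly 8 N/mm). Pressing on gently.

```bash
for i in 1 2 3 4; do python3 -m crank '0 0 -0.03 0 0 0 0; 0 0 -0.06 0 0 0 0; 0 0 -0.09 0 0 0 0; 0 0 -0.09 0 0 0 0' | egrep 'ee_pos|force'; done
```

```text
ee_pos: [0.5505, 0.1686, 0.0169]
ft_force: [-4.5, -0.4, 8.8]
ee_pos: [0.5505, 0.1686, 0.016]
ft_force: [-4.1, -0.9, 8.3]
ee_pos: [0.5505, 0.1686, 0.0151]
ft_force: [-4.1, -0.8, 8.3]
ee_pos: [0.5505, 0.1686, 0.0142]
ft_force: [-4.0, -0.9, 8.0]
```

```bash
for i in 1 2 3 ; do python3 -m crank '0 0 -0.02 0 0 0 0; 0 0 -0.04 0 0 0 0; 0 0 -0.06 0 0 0 0; 0 0 -0.06 0 0 0 0' | egrep 'ee_pos|force'; done
```

```text
ee_pos: [0.5505, 0.1685, 0.0136]
ft_force: [-4.9, -1.3, 8.8]
ee_pos: [0.5505, 0.1686, 0.013]
ft_force: [-4.5, -1.3, 8.4]
ee_pos: [0.5505, 0.1686, 0.0124]
ft_force: [-5.0, -0.8, 9.5]
```

```bash
for i in 1 2 3 ; do python3 -m crank '0 0 -0.02 0 0 0 0; 0 0 -0.04 0 0 0 0; 0 0 -0.04 0 0 0 0' | egrep 'ee_pos|force'; done
```

```text
ee_pos: [0.5505, 0.1686, 0.012]
ft_force: [-5.5, -0.4, 8.1]
ee_pos: [0.5505, 0.1685, 0.0116]
ft_force: [-4.8, -1.1, 8.1]
ee_pos: [0.5505, 0.1686, 0.0112]
ft_force: [-5.0, -0.5, 9.0]
```

```bash
for i in 1 2 ; do python3 -m crank '0 0 -0.02 0 0 0 0; 0 0 -0.04 0 0 0 0; 0 0 -0.04 0 0 0 0' | egrep 'ee_pos|force'; done
python3 - <<'E'
from h import *
p,d=grab('side'); c=[293,210]
cv2.imwrite('pics/s3.png',cv2.resize(p[c[1]-50:c[1]+40,c[0]-60:c[0]+60],None,fx=5,fy=5,interpolation=2))
s=arm.sense(); print(s['torque'],s['ft_force'],s['time'])
E
```

```text
ee_pos: [0.5505, 0.1686, 0.0112]
ft_force: [-6.4, -0.8, 10.2]
ee_pos: [0.5505, 0.1686, 0.0112]
ft_force: [-6.9, -1.0, 13.0]
[-0.26593478  1.20458731  0.06344188] [-7.02966368 -0.66396819 13.58605231] 13.9333
```

View pics/s3.png

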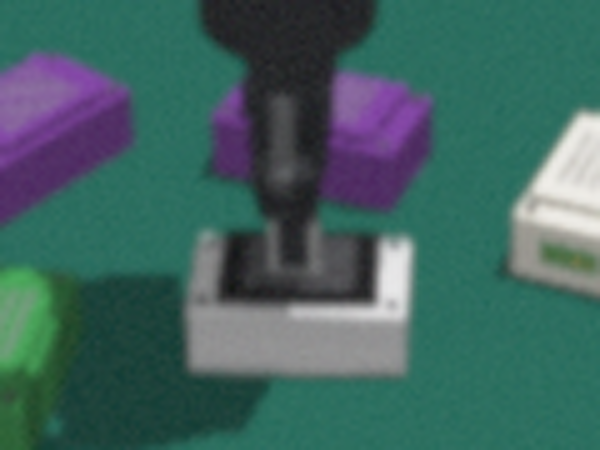

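Cover home: the skirt is gone, and it stopped hard at a reported z of 0.0112 with force rising to 15 N. True tip height is therefore about reported + 31 mm. Backing off, opening, and checking the open fingertips' height.

```bash
python3 -m crank '0 0 0.5 0 0 0 0; 0 0 2 0 0 0 0; 0 0 4 0 0 0 0; 0 0 6 0 0 0 0; 0 0 7 0 0 0 1' | egrep 'ee_pos|force'
python3 -m crank '0 0 0 0 0 0 1; 0 0 0 0 0 0 1; 0 0 0 0 0 0 1; 0 0 0 0 0 0 1; 0 0 0 0 0 0 1'
python3 - <<'E'
from h import *
p,d=grab('side'); 
v,u=np.mgrid[140:240,250:340]; uv=np.c_[u.ravel(),v.ravel()]; P=cloud('side',d,uv)
k=(abs(P[:,0]-.5505)<.06)&(abs(P[:,1]-.1685)<.075)&(P[:,2]>.055); Q=P[k]
for lo in np.arange(.06,.2,.008):
    q=Q[(Q[:,2]>=lo)&(Q[:,2]<lo+.008)]
    if len(q)>3: print(round(lo,3),len(q),np.percentile(q[:,0],[5,50,95]).round(3),np.percentile(q[:,1],[5,50,95]).round(3))
k=(P[:,2]>.04)&(P[:,2]<.055)&(abs(P[:,0]-.5515)<.05)&(abs(P[:,1]-.1695)<.04); print('cover',np.percentile(P[k][:,2],[25,50,75]))
c=[293,210]
cv2.imwrite('pics/s4.png',cv2.resize(p[c[1]-80:c[1]+40,c[0]-80:c[0]+80],None,fx=5,fy=5,interpolation=2))
E
```

```text
ee_pos: [0.5519, 0.1688, 0.0816]
ft_force: [0.5, -0.8, 0.3]
time: 14.77
ee_pos: [0.5494, 0.1684, 0.0775]
eef_rot: [0.0, 0.992, -0.123, -0.001]
ft_force: [-0.3, -1.0, 0.4]
finger_gap: 0.0721
0.116 31 [0.527 0.543 0.564] [0.121 0.127 0.205]
0.124 42 [0.527 0.537 0.565] [0.118 0.122 0.199]
0.132 29 [0.527 0.538 0.547] [0.118 0.123 0.132]
0.14 44 [0.527 0.536 0.548] [0.117 0.122 0.128]
0.148 15 [0.528 0.536 0.562] [0.117 0.119 0.201]
0.164 67 [0.52  0.532 0.546] [0.1   0.104 0.125]
0.172 39 [0.521 0.536 0.549] [0.098 0.104 0.127]
0.18 44 [0.519 0.539 0.557] [0.098 0.105 0.14 ]
0.188 72 [0.52  0.532 0.558] [0.099 0.103 0.145]
0.196 73 [0.52  0.534 0.558] [0.099 0.104 0.149]
cover [0.04076216 0.04131946 0.04190198]
```

View pics/s4.png

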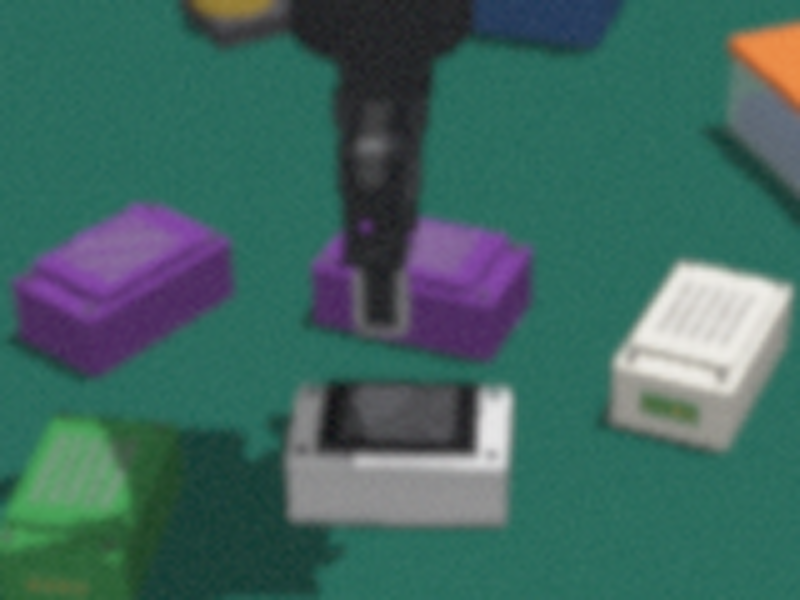

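Cover reads 41.3 mm, so it is home. The open tips are at z ≈ 0.116, with the jaws centred on the module. Descending to straddle and grip.

```bash
python3 -m crank '0.2 0.1 0 0 0 0 1; 0.2 0.1 -2 0 0 0 1; 0.2 0.1 -4 0 0 0 1; 0.2 0.1 -5.5 0 0 0 1; 0.2 0.1 -6 0 0 0 1' | egrep 'ee_pos|force|gap'
python3 -m crank '0 0 -1 0 0 0 1; 0 0 -2 0 0 0 1; 0 0 -3 0 0 0 1; 0 0 -3.5 0 0 0 1; 0 0 -3.7 0 0 0 1' | egrep 'ee_pos|force|gap'
python3 -m crank '0 0 -0.1 0 0 0 1; 0 0 -0.1 0 0 0 1'| egrep 'ee_pos|force|gap'
```

```text
ee_pos: [0.5502, 0.1692, 0.0159]
ft_force: [-0.4, 0.0, -0.2]
finger_gap: 0.0856
ee_pos: [0.5518, 0.1694, -0.019]
ft_force: [0.2, -0.2, 0.6]
finger_gap: 0.0855
ee_pos: [0.5526, 0.1696, -0.0187]
ft_force: [0.4, 0.5, 0.4]
finger_gap: 0.0854
```

```bash
python3 -m crank '0 0 -0.1 0 0 0 0; 0 0 -0.1 0 0 0 0; 0 0 -0.1 0 0 0 0; 0 0 -0.1 0 0 0 0; 0 0 -0.1 0 0 0 0'| egrep 'ee_pos|force|gap'
python3 -m crank '0 0 0.1 0 0 0 0; 0 0 0.3 0 0 0 0; 0 0 0.6 0 0 0 0; 0 0 1 0 0 0 0; 0 0 1 0 0 0 0'| egrep 'ee_pos|force|gap'
python3 - <<'E'
from h import *
p,d=grab('side'); c=[293,205]
cv2.imwrite('pics/s5.png',cv2.resize(p[c[1]-50:c[1]+40,c[0]-60:c[0]+60],None,fx=5,fy=5,interpolation=2))
E
```

```text
ee_pos: [0.5533, 0.1697, -0.0189]
ft_force: [0.7, 0.4, 3.7]
finger_gap: 0.0583
ee_pos: [0.5526, 0.1696, -0.0094]
ft_force: [1.1, 0.0, -2.4]
finger_gap: 0.0587
```

View pics/s5.png

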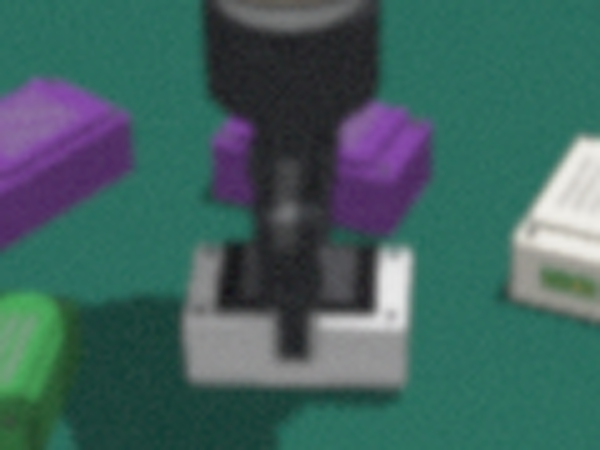

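Gripped and lifted, cover home. The tips sit only about 13 mm above the module's base and the rails are 12 mm high, so I'll put it back and regrip 6 mm higher.

```bash
python3 -m crank '0 0 -0.4 0 0 0 0; 0 0 -0.8 0 0 0 0; 0 0 -1 0 0 0 0; 0 0 -1 0 0 0 1; 0 0 -1 0 0 0 1'| egrep 'ee_pos|force|gap'
python3 -m crank '0 0 0 0 0 0 1; 0 0 0 0 0 0 1; 0 0 0.3 0 0 0 1; 0 0 0.6 0 0 0 1; 0 0 0.6 0 0 0 1'| egrep 'ee_pos|force|gap'
python3 -m crank '0 0 0 0 0 0 0; 0 0 0 0 0 0 0; 0 0 0 0 0 0 0; 0 0 0 0 0 0 0; 0 0 0 0 0 0 0'| egrep 'ee_pos|force|gap'
python3 -m crank '0 0 0.3 0 0 0 0; 0 0 1 0 0 0 0; 0 0 3 0 0 0 0; 0 0 6 0 0 0 0; 0 0 7 0 0 0 0'| egrep 'ee_pos|force|gap'
```

```text
ee_pos: [0.5527, 0.1696, -0.0199]
ft_force: [-0.4, 0.1, -0.8]
finger_gap: 0.0804
ee_pos: [0.5531, 0.1697, -0.013]
ft_force: [-0.1, 0.1, -0.4]
finger_gap: 0.0859
ee_pos: [0.553, 0.1697, -0.0134]
ft_force: [0.3, 0.3, 3.2]
finger_gap: 0.0584
ee_pos: [0.5542, 0.1699, 0.0597]
ft_force: [0.9, -0.1, -0.8]
finger_gap: 0.0588
```

```bash
for i in 1 2 3; do python3 -m crank '-0.2 -3 0 0 0 0.016 0; -0.4 -6 0 0 0 0.033 0; -0.6 -9 0 0 0 0.05 0; -0.83 -12.1 0 0 0 0.065 0; -0.83 -12.1 0 0 0 0.065 0'| egrep 'ee_pos|force|gap|rot'; done
python3 -m crank '0 0 0 0 0 0 0; 0 0 0 0 0 0 0; 0 0 0 0 0 0 0'| egrep 'ee_pos|force|gap|rot'
python3 - <<'E'
from h import *
p,d=grab('side'); pt,dt=grab('top')
s=arm.sense(); print(s['time'],s['ee_pos'],s['eef_rot'])
c=proj('side',[[.55,-.195,.04]])[0].astype(int); print(c)
a=cv2.resize(p[c[1]-70:c[1]+60,c[0]-90:c[0]+110],(760,494)) ; cv2.imwrite('pics/s6.png',a)
E
```

```text
ee_pos: [0.5434, 0.0443, 0.0555]
eef_rot: [0.001, 0.996, -0.092, -0.0]
ft_force: [1.3, -0.7, -2.2]
finger_gap: 0.0585
ee_pos: [0.5355, -0.0765, 0.0559]
eef_rot: [0.001, 0.998, -0.06, 0.0]
ft_force: [0.3, -0.3, -2.1]
finger_gap: 0.0584
ee_pos: [0.5275, -0.1974, 0.0562]
eef_rot: [0.001, 1.0, -0.027, 0.0]
ft_force: [0.2, 0.1, -1.8]
finger_gap: 0.0587
ee_pos: [0.5274, -0.192, 0.0556]
eef_rot: [-0.0, 1.0, -0.025, -0.0]
ft_force: [0.5, 0.6, -2.5]
finger_gap: 0.0584
19.9667 [ 0.5275181  -0.19213899  0.05581675] [-2.05767120e-04  9.99691075e-01 -2.48529158e-02 -2.12184566e-04]
[331 338]
```

View pics/s6.png

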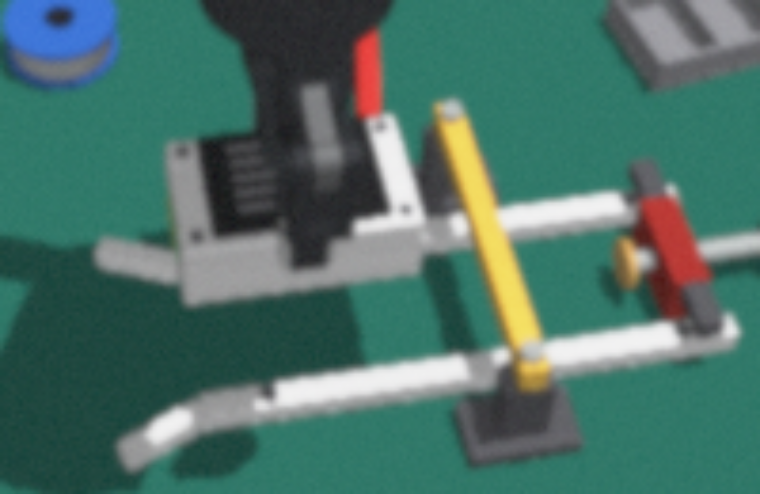

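Module is held level, parallel to the lane, above the mouth end and short of the bar. Checking its lateral offset against the rails in the same camera.

Run:
```python
from h import *
p,d=load('side'); hsv=cv2.cvtColor(p,cv2.COLOR_BGR2HSV); H,S,V=[hsv[...,i].astype(int) for i in range(3)]
v,u=np.mgrid[270:405,240:450]; uv=np.c_[u.ravel(),v.ravel()]; P=cloud('side',d,uv)
w=((S<60)&(V>140))[uv[:,1],uv[:,0]]
a=-.0498; n=np.hypot(1,a)
def lane(Q): return ((Q[:,1]+.192-a*(Q[:,0]-.5))/n)
L=lane(P)
for nm,sgn in(('near',-1),('far',1)):
    k=w&(P[:,2]>.004)&(P[:,2]<.018)&(abs(L-sgn*.039)<.014)&(P[:,0]>.5)&(P[:,0]<.69)
    W=onz('side',uv[k],.012); l=lane(W)
    for x0 in np.arange(.5,.69,.03):
        j=(W[:,0]>x0)&(W[:,0]<x0+.03)
        if j.sum()>8: print(nm,round(x0,2),j.sum(),'mean',l[j].mean().round(4),np.percentile(l[j],[2,98]).round(4))
g=(S<70)&(V>90); g=g[uv[:,1],uv[:,0]]
k=g&(P[:,2]>.097)&(P[:,2]<.115)&(P[:,0]<.6); print('top z',np.median(P[k,2]),'lane',np.percentile(L[k],[1,5,95,99]).round(4),'x',np.percentile(P[k,0],[1,99]).round(4))
k=g&(P[:,2]>.072)&(P[:,2]<.1)&(P[:,0]<.6)&(L<-.01); print('near face L',np.percentile(L[k],[10,50,90]).round(4),k.sum())
# near-face by x for yaw
q=P[k]; 
print(np.polyfit(q[:,0],q[:,1],1))
# shadowless: top corners by ray at z=.105
k2=g&(P[:,2]>.098)&(P[:,2]<.112)&(P[:,0]<.6); W=onz('side',uv[k2],np.median(P[k2,2])); print('ray top L',np.percentile(lane(W),[.5,2,98,99.5]).round(4))
r=cv2.minAreaRect((W[:,:2]*1000).astype(np.float32)); print(r)
```

```text
near 0.5 134 mean -0.044 [-0.0512 -0.0361]
near 0.53 150 mean -0.0434 [-0.0514 -0.0357]
near 0.56 146 mean -0.0434 [-0.0512 -0.0357]
near 0.59 90 mean -0.0424 [-0.0503 -0.0358]
near 0.62 82 mean -0.043 [-0.0505 -0.0356]
near 0.65 128 mean -0.0432 [-0.0504 -0.0359]
near 0.68 45 mean -0.0422 [-0.0506 -0.0345]
far 0.59 91 mean 0.0343 [0.0258 0.0436]
far 0.62 56 mean 0.0349 [0.0264 0.0432]
far 0.65 118 mean 0.0351 [0.0269 0.0432]
far 0.68 39 mean 0.0354 [0.0269 0.0435]
top z 0.10467073631603319 lane [-0.0375 -0.0309  0.0231  0.0279] x [0.4745 0.5742]
near face L [-0.0305 -0.0294 -0.0284] 639
[-0.06451418 -0.18880047]
ray top L [-0.0401 -0.036   0.0265  0.0279]
((524.03564453125, -201.4176788330078), (73.61400604248047, 100.60368347167969), 87.65290069580078)
```

Module centre is about +1.5–2 mm off the centre line; correcting y by −1.7 mm and lowering with force checks.

```bash
python3 -m crank '0 -0.17 -1 0 0 0 0; 0 -0.17 -2.5 0 0 0 0; 0 -0.17 -4 0 0 0 0; 0 -0.17 -5 0 0 0 0; 0 -0.17 -5.2 0 0 0 0'| egrep 'ee_pos|force|gap'
python3 -m crank '0 0 0 0 0 0 0; 0 0 -0.1 0 0 0 0; 0 0 -0.2 0 0 0 0; 0 0 -0.3 0 0 0 0; 0 0 -0.4 0 0 0 0'| egrep 'ee_pos|force'
python3 -m crank '0 0 -0.05 0 0 0 0; 0 0 -0.1 0 0 0 0; 0 0 -0.15 0 0 0 0; 0 0 -0.2 0 0 0 0; 0 0 -0.2 0 0 0 0'| egrep 'ee_pos|force'
```

```text
ee_pos: [0.5255, -0.1937, 0.001]
ft_force: [-0.1, -0.5, -2.9]
finger_gap: 0.0584
ee_pos: [0.5281, -0.1955, 0.0008]
ft_force: [-0.6, 0.0, -2.8]
ee_pos: [0.5274, -0.1951, -0.002]
ft_force: [-0.5, -0.0, -2.6]
```

```bash
python3 -m crank '0 0.05 0.05 0 0 0 0; 0 0.1 0.05 0 0 0 0; 0 0.1 0.05 0 0 0 0; 0 0.1 0 0 0 0 0; 0 0.1 -0.05 0 0 0 0'| egrep 'ee_pos|force'
for i in 1 2; do python3 -m crank '0 0 -0.05 0 0 0 0; 0 0 -0.1 0 0 0 0; 0 0 -0.15 0 0 0 0; 0 0 -0.15 0 0 0 0'| egrep 'ee_pos|force'; done
```

```text
ee_pos: [0.5276, -0.1942, -0.0024]
ft_force: [-0.4, 0.1, -2.8]
ee_pos: [0.5274, -0.1941, -0.0041]
ft_force: [-0.5, 0.7, -2.2]
ee_pos: [0.5274, -0.1941, -0.0055]
ft_force: [-0.7, 0.3, -2.8]
```

It has passed the rail tops with only its own weight on the wrist. Lowering to the mat.

```bash
python3 -m crank '0 0 -0.1 0 0 0 0; 0 0 -0.2 0 0 0 0; 0 0 -0.3 0 0 0 0; 0 0 -0.4 0 0 0 0; 0 0 -0.5 0 0 0 0'| egrep 'ee_pos|force'
for i in 1 2 ; do python3 -m crank '0 0 -0.05 0 0 0 0; 0 0 -0.1 0 0 0 0; 0 0 -0.15 0 0 0 0; 0 0 -0.15 0 0 0 0'| egrep 'ee_pos|force'; done
```

```text
ee_pos: [0.5275, -0.1941, -0.0106]
ft_force: [-0.3, -0.6, -1.9]
ee_pos: [0.5274, -0.1941, -0.012]
ft_force: [-0.2, 0.9, -2.3]
ee_pos: [0.5276, -0.1942, -0.0133]
ft_force: [0.8, 0.1, -1.8]
```

```bash
python3 -m crank '0 0 0 0 0 0 1; 0 0 0 0 0 0 1; 0 0 0 0 0 0 1; 0 0 0.5 0 0 0 1; 0 0 1 0 0 0 1'| egrep 'ee_pos|force|gap'
python3 -m crank '0 0 2 0 0 0 1; 0 0 4 0 0 0 1; -2 0.1 5 0 0 0 0; -5 0.3 5 0 0 0 0; -7.7 0.45 5 0 0 0 0'| egrep 'ee_pos|force|gap'
python3 -m crank '0 0 0 0 0 0 0; 0 0 0 0 0 0 0;0 0 0 0 0 0 0'| egrep 'ee_pos|force|gap'
python3 - <<'E'
from h import *
p,d=grab('side')
hsv=cv2.cvtColor(p,cv2.COLOR_BGR2HSV); S,V=hsv[...,1].astype(int),hsv[...,2].astype(int)
v,u=np.mgrid[270:405,240:450]; uv=np.c_[u.ravel(),v.ravel()]; P=cloud('side',d,uv)
L=(P[:,1]+.192+.0498*(P[:,0]-.5))/1.0012
g=((S<70)&(V>90))[uv[:,1],uv[:,0]]
k=g&(P[:,2]>.03)&(P[:,2]<.041)&(abs(L)<.04)&(P[:,0]<.605); print('top',np.median(P[k,2]),np.percentile(P[k,0],[1,99]),np.percentile(L[k],[1,99]))
k=(P[:,2]>.037)&(P[:,2]<.055)&(abs(L)<.025)&(P[:,0]<.57)&(P[:,0]>.5); print('cover z',np.median(P[k,2]))
cv2.imwrite('pics/s7.png',cv2.resize(p[268:398,241:441],(760,494)))
E
```

```text
ee_pos: [0.5275, -0.1941, -0.003]
ft_force: [-0.9, -1.2, -0.3]
finger_gap: 0.0852
ee_pos: [0.4509, -0.1902, 0.0487]
ft_force: [0.2, 0.9, -0.0]
finger_gap: 0.0517
ee_pos: [0.4514, -0.1901, 0.0476]
ft_force: [0.8, -1.1, 0.2]
finger_gap: 0.0121
top 0.035854725139500276 [0.47474015 0.57455273] [-0.03312971  0.02641822]
cover z 0.0421684107929301
```

View pics/s7.png

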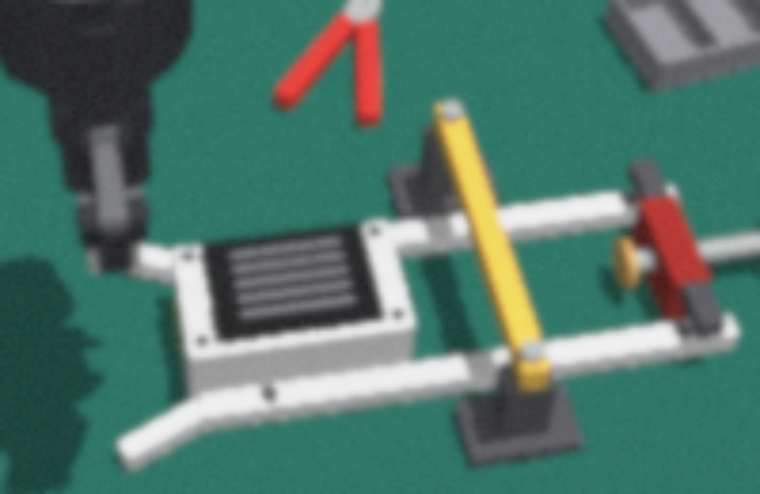

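Picture 11: module lies flat in the lane, cover 42.2 mm (home), rear at x ≈ 0.475, front 0.5746, about 106 mm short of the anvil. Lowering the shut fingers behind it and pushing.

```bash
python3 -m crank '0 0 -1.5 0 0 0 0; 0 0 -3 0 0 0 0; 0 0 -4.5 0 0 0 0; 0 0 -6 0 0 0 0; 0 0 -6.4 0 0 0 0'| egrep 'ee_pos|force|gap'
python3 -m crank '0 0 0 0 0 0 0; 0.2 -0.01 0 0 0 0 0; 0.5 -0.025 0 0 0 0 0; 0.8 -0.04 0 0 0 0 0; 1 -0.05 0 0 0 0 0'| egrep 'ee_pos|force'
for i in 1 2; do python3 -m crank '0.2 -0.01 0 0 0 0 0; 0.4 -0.02 0 0 0 0 0; 0.6 -0.03 0 0 0 0 0; 0.8 -0.04 0 0 0 0 0; 1 -0.05 0 0 0 0 0'| egrep 'ee_pos|force'; done
```

```text
ee_pos: [0.4499, -0.1889, -0.0195]
ft_force: [-0.5, 1.0, 0.8]
finger_gap: -0.0002
ee_pos: [0.4619, -0.1907, -0.0162]
ft_force: [-0.0, 0.2, 0.6]
ee_pos: [0.4701, -0.1906, -0.0175]
ft_force: [-2.6, 0.1, 2.7]
ee_pos: [0.4806, -0.1911, -0.0175]
ft_force: [-2.7, 0.5, 0.9]
```

```bash
for i in 1 2 3 4 5; do python3 -m crank '0.25 -0.0125 0 0 0 0 0; 0.5 -0.025 0 0 0 0 0; 0.75 -0.0375 0 0 0 0 0; 1 -0.05 0 0 0 0 0; 1.25 -0.0625 0 0 0 0 0'| egrep 'ee_pos|force'; done
```

```text
ee_pos: [0.4933, -0.1917, -0.0175]
ft_force: [-1.4, -0.1, -0.1]
ee_pos: [0.5058, -0.1924, -0.0175]
ft_force: [-1.1, 0.0, -0.7]
ee_pos: [0.5183, -0.1931, -0.0174]
ft_force: [-0.8, -0.3, -0.6]
ee_pos: [0.5307, -0.1937, -0.0174]
ft_force: [-1.3, -0.0, -1.0]
ee_pos: [0.5433, -0.1943, -0.0174]
ft_force: [-1.2, -1.0, -1.3]
```

```bash
for i in 1 2 3; do python3 -m crank '0.1 -0.005 0 0 0 0 0; 0.2 -0.01 0 0 0 0 0; 0.3 -0.015 0 0 0 0 0; 0.4 -0.02 0 0 0 0 0; 0.5 -0.025 0 0 0 0 0'| egrep 'ee_pos|force'; done
for i in 1 2 3; do python3 -m crank '0.05 -0.0025 0 0 0 0 0; 0.1 -0.005 0 0 0 0 0; 0.1 -0.005 0 0 0 0 0'| egrep 'time|ee_pos|force'; done
```

```text
ee_pos: [0.548, -0.1945, -0.0173]
ft_force: [-2.4, 0.1, 0.8]
ee_pos: [0.5531, -0.1948, -0.0173]
ft_force: [-2.5, -0.3, 0.8]
ee_pos: [0.5581, -0.195, -0.0173]
ft_force: [-2.4, 0.0, 2.3]
time: 29.77
ee_pos: [0.5592, -0.1951, -0.0174]
ft_force: [-1.0, -0.8, 0.7]
time: 30.02
ee_pos: [0.5601, -0.1951, -0.0174]
ft_force: [-1.9, 1.3, 0.7]
time: 30.27
ee_pos: [0.5611, -0.1952, -0.0174]
ft_force: [-2.0, 0.2, 0.4]
```

```bash
for i in 1 2 3 4; do python3 -m crank '0.05 -0.0025 0 0 0 0 0; 0.1 -0.005 0 0 0 0 0; 0.1 -0.005 0 0 0 0 0'| egrep 'ee_pos|force'; done
```

```text
ee_pos: [0.5621, -0.1952, -0.0175]
ft_force: [-1.0, -1.2, 0.1]
ee_pos: [0.5631, -0.1953, -0.0175]
ft_force: [-1.7, -0.4, 1.2]
ee_pos: [0.5642, -0.1953, -0.0174]
ft_force: [-1.9, 0.5, 0.1]
ee_pos: [0.5652, -0.1954, -0.0175]
ft_force: [-0.5, -0.4, -0.6]
```

```bash
for i in 1 2 3 4 5; do python3 -m crank '0.03 -0.0015 0 0 0 0 0; 0.06 -0.003 0 0 0 0 0; 0.06 -0.003 0 0 0 0 0'| egrep 'ee_pos|force'; done
```

```text
ee_pos: [0.5657, -0.1954, -0.0175]
ft_force: [-1.6, 0.4, -0.3]
ee_pos: [0.5663, -0.1954, -0.0174]
ft_force: [-1.4, 0.3, -1.0]
ee_pos: [0.5669, -0.1955, -0.0174]
ft_force: [-0.5, -0.4, -0.7]
ee_pos: [0.5675, -0.1955, -0.0174]
ft_force: [0.0, 0.4, 0.3]
ee_pos: [0.5681, -0.1955, -0.0174]
ft_force: [-0.8, -0.4, 1.2]
```

```bash
for i in 1 2 3 4 5; do python3 -m crank '0.03 -0.0015 0 0 0 0 0; 0.06 -0.003 0 0 0 0 0; 0.06 -0.003 0 0 0 0 0'| egrep 'ee_pos|force'; done
```

```text
ee_pos: [0.5687, -0.1956, -0.0174]
ft_force: [-0.3, -0.2, -1.3]
ee_pos: [0.5693, -0.1956, -0.0174]
ft_force: [0.0, -0.6, -0.9]
ee_pos: [0.5699, -0.1956, -0.0174]
ft_force: [-0.3, 0.7, -0.7]
ee_pos: [0.5705, -0.1957, -0.0174]
ft_force: [-1.2, 0.2, -0.2]
ee_pos: [0.5711, -0.1957, -0.0174]
ft_force: [-1.5, -0.1, -0.3]
```

```bash
for i in 1 2 3; do python3 -m crank '0.03 -0.0015 0 0 0 0 0; 0.06 -0.003 0 0 0 0 0; 0.06 -0.003 0 0 0 0 0'| egrep 'ee_pos|force'; done
python3 - <<'E'
from h import *
p,d=grab('side')
cv2.imwrite('pics/s8.png',cv2.resize(p[268:398,271:451],(760,549)))
hsv=cv2.cvtColor(p,cv2.COLOR_BGR2HSV); H,S,V=[hsv[...,i].astype(int) for i in range(3)]
v,u=np.mgrid[290:380,300:450]; uv=np.c_[u.ravel(),v.ravel()]; P=cloud('side',d,uv)
L=(P[:,1]+.192+.0498*(P[:,0]-.5))/1.0012
g=((S<70)&(V>90))[uv[:,1],uv[:,0]]
k=g&(P[:,2]>.028)&(P[:,2]<.042)&(abs(L)<.03); print('top x',np.percentile(P[k,0],[1,99]),k.sum())
b=((H>8)&(H<32)&(S>110)&(V>100))[uv[:,1],uv[:,0]]&(P[:,0]>.65)&(abs(L)<.02)
print('brass',b.sum(),np.percentile(P[b],[5,50,95],axis=0).round(4))
E
```

```text
ee_pos: [0.5717, -0.1957, -0.0174]
ft_force: [-1.2, 0.9, -0.9]
ee_pos: [0.5723, -0.1958, -0.0174]
ft_force: [-1.2, 0.7, -0.3]
ee_pos: [0.5729, -0.1958, -0.0174]
ft_force: [-1.5, 0.7, -0.4]
top x [0.55936214 0.70947157] 466Traceback (most recent call last):
  File "<stdin>", line 10, in <module>
    return _quantile_unchecked(
        a, q, axis, out, overwrite_input, method, keepdims, weights)
    return _ureduce(a,
                    func=_quantile_ureduce_func,
    ...<5 lines>...
                    overwrite_input=overwrite_input,
                    method=method)
    r = func(a, **kwargs)
    result = _quantile(arr,
                       quantiles=q,
    ...<2 lines>...
                       out=out,
                       weights=wgt)
    slices_having_nans = np.isnan(arr[-1, ...])
                                  ~~~^^^^^^^^^
IndexError: index -1 is out of bounds for axis 0 with size 0
```

View pics/s8.png

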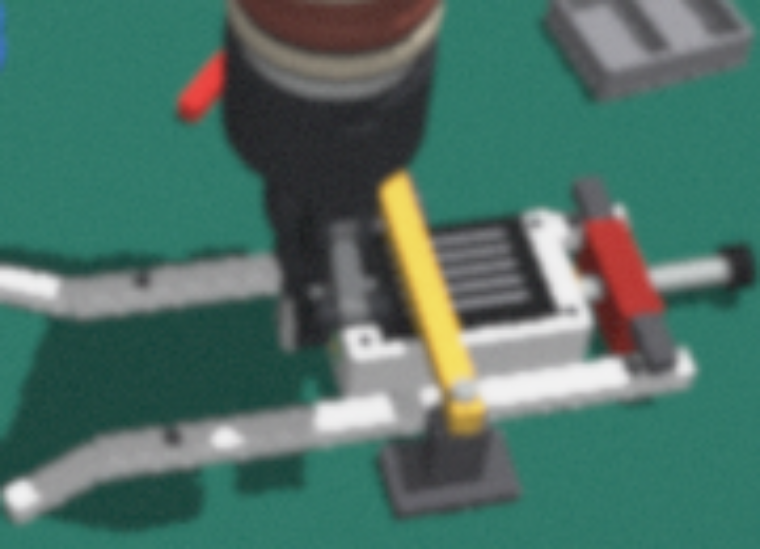

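Picture 12: module is under the bar, front nearly at the anvil, cover home. Continuing in fine steps.

```bash
for i in 1 2 3; do python3 -m crank '0.03 -0.0015 0 0 0 0 0; 0.06 -0.003 0 0 0 0 0; 0.06 -0.003 0 0 0 0 0'| egrep 'ee_pos|force'; done
```

```text
ee_pos: [0.5732, -0.1958, -0.0174]
ft_force: [-2.7, -0.1, 1.3]
ee_pos: [0.5731, -0.1958, -0.0174]
ft_force: [-5.3, 0.3, 3.3]
ee_pos: [0.5731, -0.1958, -0.0173]
ft_force: [-7.4, 0.1, 5.7]
```

```bash
python3 -m crank '0.02 -0.001 0 0 0 0 0; 0.04 -0.002 0 0 0 0 0; 0.05 -0.0025 0 0 0 0 0; 0.05 -0.0025 0 0 0 0 0'| egrep 'ee_pos|force'; for i in 1 2; do python3 -m crank '0 0 0 0 0 0 0; 0 0 0 0 0 0 0; 0 0 0 0 0 0 0'| egrep 'time|force'; done
```

```text
ee_pos: [0.573, -0.1958, -0.0174]
ft_force: [-10.2, 0.4, 7.7]
time: 35.9
ft_force: [-10.2, -0.4, 6.4]
time: 36.15
ft_force: [-9.7, 0.5, 7.1]
```

About 10 N held for over 0.5 s (anvil roughly 6–9 N after mat friction). Backing away along the lane, then up.

```bash
python3 -m crank '-0.1 0.005 0 0 0 0 0; -0.3 0.015 0 0 0 0 0; -1 0.05 0 0 0 0 0; -2.5 0.125 0 0 0 0 0; -4 0.2 0 0 0 0 0'| egrep 'ee_pos|force'
python3 -m crank '-2 0.1 0 0 0 0 0; -4 0.2 1 0 0 0 0; -5 0.25 4 0 0 0 0; -5 0.25 8 0 0 0 0; -5 0.25 11 0 0 0 0'| egrep 'ee_pos|force'
python3 -m crank '0 3 1 0 0 0 0; 0 7 2 0 0 0 0; 0 11 2 0 0 0 0; 0 15 2 0 0 0 0; 0 15 2 0 0 0 0'| egrep 'time|ee_pos|force'
python3 -m crank '0 0 0 0 0 0 0; 0 0 0 0 0 0 0; 0 0 0 0 0 0 0'| egrep 'time|ee_pos|force'
python3 - <<'E'
from h import *
p,d=grab('side')
hsv=cv2.cvtColor(p,cv2.COLOR_BGR2HSV); H,S,V=[hsv[...,i].astype(int) for i in range(3)]
v,u=np.mgrid[290:380,290:450]; uv=np.c_[u.ravel(),v.ravel()]; P=cloud('side',d,uv)
L=(P[:,1]+.192+.0498*(P[:,0]-.5))/1.0012
g=((S<70)&(V>90))[uv[:,1],uv[:,0]]
k=g&(P[:,2]>.032)&(P[:,2]<.040)&(abs(L)<.025)&(P[:,0]<.688); print('top x',np.percentile(P[k,0],[1,99]),np.median(P[k,2]),k.sum())
k=(V<110)[uv[:,1],uv[:,0]]&(P[:,2]>.036)&(P[:,2]<.055)&(abs(L)<.022)&(P[:,0]>.625)&(P[:,0]<.665); print('cover z front',np.median(P[k,2]),k.sum())
k=(V<110)[uv[:,1],uv[:,0]]&(P[:,2]>.036)&(P[:,2]<.055)&(abs(L)<.022)&(P[:,0]<.604)&(P[:,0]>.58); print('cover z rear',np.median(P[k,2]),k.sum())
o=(H>5)&(H<18)&(S>150); print('orange px near module',o[300:360,320:410].sum())
pt,dt=grab('top'); hh=cv2.cvtColor(pt,cv2.COLOR_BGR2HSV); p0=cv2.imread('pics/top0.png'); 
for nm,(x0,x1,y0,y1) in dict(spool=(315,358,290,332),cutters=(325,388,215,265),tray=(350,395,118,172),white=(200,268,145,205),green=(228,292,303,357)).items():
    print(nm,cv2.absdiff(pt[y0:y1,x0:x1],p0[y0:y1,x0:x1]).mean().round(1))
m=((hh[...,1]<70)&(hh[...,2]>120)); uv=np.argwhere(m)[:,::-1]; Q=cloud('top',dt,uv); k=(Q[:,2]>.03)&(Q[:,2]<.045)&(Q[:,0]>.55)&(Q[:,0]<.69)&(abs(Q[:,1]+.2)<.04); print(np.percentile(onz('top',uv[k],.036),[1,99],axis=0).round(4))
E
```

```text
ee_pos: [0.5354, -0.194, -0.0171]
ft_force: [-0.3, 0.3, 0.4]
ee_pos: [0.4848, -0.1914, 0.0946]
ft_force: [0.7, 0.0, 0.1]
time: 37.4
ee_pos: [0.485, -0.0359, 0.113]
ft_force: [-0.2, -0.8, -0.4]
time: 37.65
ee_pos: [0.4852, -0.0424, 0.1126]
ft_force: [-0.9, 0.1, -0.1]
top x [0.58120458 0.68045088] 0.035974730422977885 352
cover z front 0.04211649981697979 380
cover z rear 0.041998917274716274 118
orange px near module 0
spool 45.9
cutters 2.2
tray 1.9
white 1.3
green 1.5
[[ 0.5832 -0.2309  0.036 ]
 [ 0.6817 -0.1675  0.036 ]]
```

The final pose looks right. The spool difference is probably the arm in view; checking it from the side, then handing in.

Run:
```python
from h import *
def sp(p,x0=0):
    h=cv2.cvtColor(p,cv2.COLOR_BGR2HSV); m=(h[...,0]>100)&(h[...,0]<125)&(h[...,1]>150); b=np.zeros_like(m); b[255:300,230:285]=1
    q=np.argwhere(m&b); return q.mean(0).round(2),len(q)
print(sp(cv2.imread('pics/side0.png')),sp(load('side')[0]))
s=arm.sense(); print(s['ft_force'])
print(arm.finish_job())
```

```text
(array([273.52, 256.48]), 540) (array([273.59, 256.78]), 530)
[-0.50791739 -0.27881197 -0.06425398]
the job is handed in; nothing more can be done
None
```

I pressed the cover home, set the module in the lane, pushed it under the bar against the anvil, and handed the job in at about 38 s.

- **Cover:** it moved at about 9 N and stopped hard at about 15 N. The final check from the side camera reads 42.0–42.1 mm, with no orange skirt showing.
- **Stop:** I pushed with the fingers shut and held about 10 N at the wrist for over 0.5 s. Mat friction takes some of that, so I estimate 6–9 N reached the anvil, but that was not measured directly.
- **Final position:** the module lies flat in the lane from x ≈ 0.581 to 0.681 m, under the bar at 0.615 m. The arm is clear and the wrist force is about zero.
- **Bystanders:** the cutters, tray and the white and green look-alikes match the first picture from above. The spool's match failed there (difference 45.9), probably because the arm was in the way; the side view puts it where it was, within 0.3 pixel. I made no final check of the purple look-alikes.

Three other readings disagreed:
- **TCP height:** the real fingertips were about 31 mm above the reported TCP with the fingers shut, so I set heights by touch and camera instead.
- **Cover force:** the wrist also showed up to 7 N sideways while pressing the cover. I put this down to friction.
- **Lane position:** the two cameras differed by about 2 mm on the lane's centre line. I set the module down between them, and it passed the rails without touching.

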